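# Find the weighted block by feel and load the gluing press

### The job

The inlay under the aluminium press plate needs weight on it while it sets. Three wooden rest blocks look alike, but one has a steel core: find the heavy one by feel and set it gently, without dropping it, flat on the middle of the press plate, lengthwise along the plate. Leave the two light blocks lying flat, groove up, about where they lay, and leave the dish, jar, loupe and tweezers where they are.

Things in the scene. Friction and masses are not known exactly. Their poses are not given: they have to be found in the camera images.
- block_1_mid (a point): grooved hardwood rest block, 85 x 44 x 30 mm (x along its length, z up). Its origin here is the block's centre, 15 mm above its underside. The three blocks look exactly alike; one of them has a hidden steel core and weighs 0.42 to 0.60 kg, the other two are plain wood and weigh 0.10 to 0.15 kg; which is which has to be felt
- block_2_mid (a point): grooved hardwood rest block, 85 x 44 x 30 mm (x along its length, z up). Its origin here is the block's centre, 15 mm above its underside. The three blocks look exactly alike; one of them has a hidden steel core and weighs 0.42 to 0.60 kg, the other two are plain wood and weigh 0.10 to 0.15 kg; which is which has to be felt
- block_3_mid (a point): grooved hardwood rest block, 85 x 44 x 30 mm (x along its length, z up). Its origin here is the block's centre, 15 mm above its underside. The three blocks look exactly alike; one of them has a hidden steel core and weighs 0.42 to 0.60 kg, the other two are plain wood and weigh 0.10 to 0.15 kg; which is which has to be felt
- press_top (a point): centre of the top face of the aluminium press plate, 22 mm above the bench. The plate is 104 mm (its x) by 62 mm (its y), flat, and lies over a white inlay strip on a plywood gluing board, 128 x 86 mm, 10 mm thick, fixed to the bench. Six brass dowels stand round the plate, 5 mm lower than its top
- dish_mid (a point): small pale sorting dish of beads, 66 mm across, 13 mm high; the point is its centre. A bystander, to be left alone
- jar_mid (a point): screw jar with a white lid, 49 mm across, 52 mm high; the point is its centre. A bystander, to be left alone
- loupe_mid (a point): folding metal loupe, 30 x 63 x 14 mm; the point is its centre. A bystander, to be left alone
- tweezers_mid (a point): steel tweezers lying flat, 16 x 143 x 9 mm; the point is its centre. A bystander, to be left alone
Things that resemble listed ones, but are neither listed nor needed, are in the scene too. What is shaped like the part that bears block_2_mid but white is not meant. Leave any pink look-alike of the part that bears block_3_mid alone.

How it is judged:
By the outcome, as a careful person would: the job done as asked, in the order asked, and still so for the second after the job is handed in, with the robot touching nothing.
It also fails if it takes over 72 s, if anything falls off the work surface, if the arm or the gripper's body presses on something with over 40 N, if the wrist force passes 120 N, or if a joint passes its speed limit or range.

### The arm

A 6-joint arm with a two-finger parallel gripper is mounted at the origin on a cart in front of the work surface, level with it; the furniture and walls round the work are solid. World frame = base frame: x ahead of the robot, y to its left, z up, the work surface at z = 0. Lengths are in m, angles in rad, forces in N, time in s.
With the tool pointing down it reaches from about 0.35 to 0.775 m from the base axis. Payload 5.5 kg.
Tool frame: the origin (TCP) lies at the centre of the arm's flange, where the gripper is bolted on; the fingertips stand 173 mm ahead of it and the grasp point (between the pads) lies 155 mm ahead of it (nose_length is the distance from the TCP to the fingertips, in m); z points along the fingers, y is the direction in which the jaws open and shut (so a half turn about z gives the same grasp; the last joint's range is limited). The gripper opens to 85 mm and grips with 20 to 120 N. Pads are 22 mm wide; open, the fingers measure 114 mm over their backs; the gripper's body (76 mm by 85 mm) begins 54 mm behind the grasp point. The pads swing forward as they close: fully open they stand 13 mm farther back than shut.
Start: joints at [1.039, 0.313, 0.046, 1.304, 0, 1.431], TCP at [0.22, 0.531, 0.405] pointing down, gripper open.
Joint ranges: [-2.76, 2.76], [-0.86, 1.69], [-1.03, 1.26], [-2.2, 2.34], [-1.47, 1.5], [-3.14, 3.14]. Speed limits (rad/s): [2.57, 2.57, 3.14, 3.14, 3.14, 3.14].

### API

Orientations are given as a 3x3 rotation matrix whose columns are the frame's x, y, z axes.
In Python, from plant import * gives the robot as it stands.
- The arm moves only by the shell command python3 -m pendant 'ROWS' [FORCE]. ROWS is JSON, a list of rows, each an object of numbers: "x", "y", "z": the shift along the tool's x, y, z in m; "roll": the turn about the tool's z in rad; "gripper": the opening, from -1 (shut) to 1 (fully open). A call has exactly 8 rows; each row is the pose to reach, as a shift and turn from the pose commanded when the call began, along the tool's axes at that moment; what a row does not reach only later rows make up. A row lasts 1/8 s, in which the tool goes at most 62.5 mm and 10.7 degrees, less where a joint would pass 70% of its speed; a pose out of reach is approached as far as the arm can. A call with a gripper value outside its range is refused whole. The fingers move at their own pace and stop on an object; FORCE is the grip in N (left out, the last holds). Time passes only in rows, so rows that repeat a pose let the fingers close, or fill a call up. It gives the time, the measured TCP pose, the force and the opening at its end, in the units of the state.
- state(): the state, without advancing time (a new reading comes with each control period).
- camera(name): name is "scene" or "top" or "wrist"; returns (picture, depth): 480x640x3 uint8, red, green, blue; 480x640 float32, m along the optical axis (not along the pixel's ray), 0 where there is no reading.
- camera_model(name): a dict with "fx", "fy", "cx", "cy" (pixels), "dist_coeffs" ([k1, k2, p1, p2, k3] as OpenCV has them; the pictures are not rectified), "R" (3x3) and "t" (3): a world point X has camera coordinates R X + t; the wrist camera has in their place "tool_from_camera" (4x4, takes a point from camera to tool coordinates, whose origin is the TCP and whose axes are the flange's). Camera axes: x right, y down, z forward; pixel columns grow to the right and rows downward; lengths in m; the calibration is good to about 2 mm. A picture is of the moment at which its call begins: read the wrist's pose just before it. camera_model takes no time and is no camera call.
- close_job(): hands the job in, once; it reports no verdict.
Trained networks look in the newest picture that a camera, given by its name, has taken for a name from the list of things; names that differ only in an ending like _2 or _b are one class to them, and where a whole thing is asked for, a point or a joint stands for the part that bears it (a point fixed in the world has none). Each returns a list of dicts, best first, with "conf" (0 to 1); they miss things now and then, are a little off and sometimes report something else, mostly with a low value. They report only what shows in the picture. A call takes as long as a camera call. They do not tell look-alikes from the thing itself.
- trace(thing, camera): "mask" (480x640 bool, what is visible of it) and "position" ([column, row] in pixels, amid what is visible of it).
- spot_point(thing, camera): "position" ([column, row] in pixels: a listed point, or the origin of a listed thing).
The state is a dict: "t": time; "joints": joint angles; "joint_vel": joint speeds; "joint_efforts": joint torques, N m; "tool_pos": TCP position; "eef_rot": TCP orientation; "contact_force": force on the tool from outside, world axes, zero at the start; "wrist_torque": the same for the moment, N m; "gripper_width": finger opening in m.
Only numpy, scipy, OpenCV 4.12 (cv2) and the standard library are available. Lean on these libraries where they do the work, as an engineer would, in place of code of your own. Each camera call takes 0.05 s, during which the arm holds its last target. There are 200 camera calls.

## Working session

There is one attempt and no reset: what is moved stays moved. The work goes in short steps, Python scripts to look and compute and a shell command to move; the robot and the scene stay as the last step left them, time stands still between calls to the robot, and variables do not carry over. Pictures are saved under pics/ and viewed, about 8 in all and at most 12, crops included, and the job is handed in when it is done.

```bash
mkdir -p pics
cat > h.py <<'E'
from plant import *
import numpy as np, cv2
def ray(name,uv,s=None):
    m=camera_model(name);K=np.array([[m['fx'],0,m['cx']],[0,m['fy'],m['cy']],[0,0,1]])
    n=cv2.undistortPoints(np.array(uv,float).reshape(-1,1,2),K,np.array(m['dist_coeffs'],float)).reshape(-1,2)
    d=np.c_[n,np.ones(len(n))]
    if name=='wrist':
        T=np.array(m['tool_from_camera']);R=np.array(s['eef_rot']);p=np.array(s['tool_pos'])
        return R@T[:3,3]+p,(R@T[:3,:3]@d.T).T
    R=np.array(m['R']);t=np.array(m['t']);return -R.T@t,(R.T@d.T).T
def at_z(name,uv,z,s=None):
    o,d=ray(name,uv,s);return o+d*((z-o[2])/d[:,2])[:,None]
def at_d(name,uv,dep,s=None):
    o,d=ray(name,uv,s);return o+d*np.asarray(dep)[:,None]
def save(n,im): cv2.imwrite('pics/'+n,im[:,:,::-1])
E
cat > a.py <<'E'
from h import *
s=state();print(s['t'],s['tool_pos'],np.round(s['eef_rot'],3).tolist(),s['contact_force'],s['gripper_width'])
for c in ['top','scene']:
    im,d=camera(c);save(c+'0.png',im)
    for th,z in [('block_1_mid',.03),('press_top',.022),('dish_mid',.013),('jar_mid',.052),('loupe_mid',.014),('tweezers_mid',.005)]:
        for r in trace(th,c):
            m=r['mask'];v,u=np.nonzero(m&(d>0))
            if len(u)<20: continue
            P=at_d(c,np.c_[u,v],d[v,u]);zt=np.percentile(P[:,2],90)
            k=abs(P[:,2]-zt)<.006;Q=P[k]
            (cx,cy),(w,h),a=cv2.minAreaRect((Q[:,:2]*1000).astype(np.float32))
            print(c,th,round(r['conf'],2),np.round(r['position']),'z',round(zt,3),'med',np.round(np.median(Q,0),3),'rect',np.round([cx,cy,w,h,a],1),np.round(im[v,u].mean(0)))
    for r in spot_point('press_top',c): print(c,'spot press',r['conf'],at_z(c,[r['position']],.022)[0])
E
python3 a.py
```

```text
0.0 [0.21948599 0.5312374  0.40380975] [[-0.924, 0.382, -0.001], [0.382, 0.924, -0.002], [0.0, -0.002, -1.0]] [-0.05408454 -0.51248678 -0.30545505] 0.08533557943870868
top block_1_mid 0.92 [225. 223.] z 0.032 med [0.51  0.289 0.03 ] rect [509.3 288.6  46.2  85.7  67.2] [155. 118.  75.]
top press_top 0.86 [363. 225.] z 0.024 med [ 0.494 -0.086  0.022] rect [492.6 -84.5 108.2  69.3  23.7] [224. 227. 203.]
top dish_mid 0.69 [325. 191.] z 0.013 med [0.598 0.014 0.01 ] rect [591.5  18.4  61.6  61.3  42. ] [223. 225. 224.]
top jar_mid 0.71 [256. 188.] z 0.054 med [0.59  0.21  0.052] rect [592.2 209.4  46.   44.2  24.1] [214. 219. 219.]
top loupe_mid 0.54 [399. 197.] z 0.017 med [ 0.586 -0.201  0.014] rect [ 582.3 -204.6   60.3   28.4   83.2] [185. 196. 194.]
top tweezers_mid 0.56 [362. 224.] z 0.024 med [ 0.494 -0.086  0.022] rect [492.6 -84.5 108.2  69.3  23.7] [222. 226. 202.]
top spot press 0.98 [ 0.50221529 -0.08800676  0.022     ]
scene press_top 0.96 [353. 271.] z 0.025 med [ 0.486 -0.09   0.024] rect [486.4 -88.3 115.5  71.   27.1] [211. 206. 188.]
scene press_top 0.52 [260. 232.] z 0.033 med [0.501 0.289 0.031] rect [503.8 289.1  51.3  85.   67.2] [111.  89.  67.]
scene dish_mid 0.61 [347. 249.] z 0.015 med [0.593 0.019 0.011] rect [587.1  18.6  67.   60.4  36.5] [193. 193. 187.]
scene jar_mid 0.5 [299. 222.] z 0.055 med [0.583 0.206 0.054] rect [585.8 207.8  49.5  47.6  36.2] [177. 179. 171.]
scene loupe_mid 0.67 [410. 270.] z 0.017 med [ 0.579 -0.208  0.015] rect [ 581.4 -204.3   64.    31.3   68.9] [153. 155. 150.]
scene tweezers_mid 0.78 [355. 305.] z 0.01 med [ 0.353 -0.169  0.007] rect [ 357.4 -180.5   22.6  116.    14. ] [123. 129. 124.]
scene tweezers_mid 0.45 [410. 271.] z 0.017 med [ 0.58  -0.208  0.016] rect [ 581.4 -204.3   64.    31.3   68.9] [152. 155. 150.]
scene spot press 0.77 [ 0.49189607 -0.08089723  0.022     ]
```

View pics/top0.png

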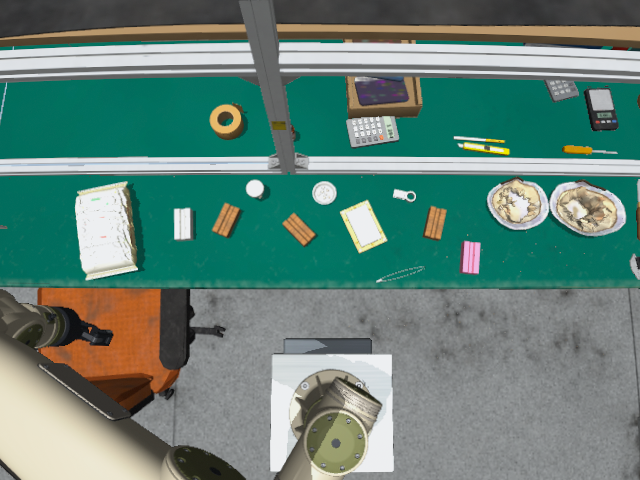

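View pics/scene0.png

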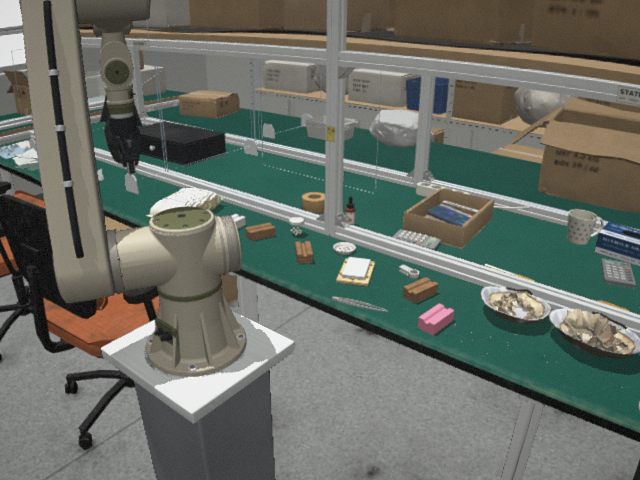

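Top view: wood blocks at (226,220), (299,229) and (435,222), with white (183,224) and pink (471,257) look-alikes. The press plate is at (363,226).

```bash
cat > b.py <<'E'
from h import *
im,d=camera('top');hsv=cv2.cvtColor(im,cv2.COLOR_RGB2HSV)
for (u0,v0) in [(226,220),(299,229),(435,222),(363,226)]:
    r=34;box=np.zeros(d.shape,bool);box[v0-r:v0+r,u0-r:u0+r]=1
    v,u=np.nonzero(box&(d>0));P=at_d('top',np.c_[u,v],d[v,u])
    z0=.021 if u0!=363 else .018; z1=.04 if u0!=363 else .028
    m=np.zeros(d.shape,np.uint8);k=(P[:,2]>z0)&(P[:,2]<z1);m[v[k],u[k]]=1
    n,l,st,c=cv2.connectedComponentsWithStats(m);i=l[v0,u0]or 1+np.argmax(st[1:,4])
    v,u=np.nonzero(l==i);Q=at_z('top',np.c_[u,v],.03 if u0!=363 else .022)
    (cx,cy),(w,h),a=cv2.minAreaRect((Q[:,:2]*1000).astype(np.float32))
    bx=cv2.boxPoints(((cx,cy),(w,h),a));e=max([bx[1]-bx[0],bx[2]-bx[1]],key=np.linalg.norm)
    print((u0,v0),'c',np.round([cx,cy,w,h],1),'mean',np.round(Q.mean(0)*1000,1),'long axis deg',round(np.degrees(np.arctan2(e[1],e[0]))%180,1),len(u))
E
python3 b.py; python3 -c "
from h import *
s=state();m=camera_model('wrist');print(np.round(m['tool_from_camera'],3),m['fx'])
im,d=camera('wrist')
save('w0.png',im)
# bench structures near y in top depth
im,d=camera('top')
for r in range(140,200,8):
  for c in (225,300,363,435):
    print((c,r),np.round(at_d('top',[[c,r]],[d[r,c]])[0],2),end=' ')
  print()
"
```

```text
(226, 220) c [508.4 287.5  47.5  85.9] mean [508.6 288.2  30. ] long axis deg 157.4 497
(299, 229) c [482.2  91.3  85.5  44.4] mean [482.3  90.4  30. ] long axis deg 44.6 491
(435, 222) c [ 500.8 -283.5   46.    87.5] mean [ 500.6 -283.5   30. ] long axis deg 165.2 504
(363, 226) c [494.9 -86.4 103.7  62.6] mean [495.1 -86.4  22. ] long axis deg 24.0 768
[[ 0.001 -0.947 -0.32   0.082]
 [ 1.     0.001 -0.001  0.   ]
 [ 0.001 -0.32   0.947  0.029]
 [ 0.     0.     0.     1.   ]] 428.5519482116585
(225, 140) [ 0.75  0.31 -0.  ] (300, 140) [ 0.75  0.09 -0.  ] (363, 140) [ 0.75 -0.09  0.02] (435, 140) [ 0.75 -0.3   0.  ] 
(225, 148) [0.73 0.31 0.  ] (300, 148) [ 0.73  0.09 -0.  ] (363, 148) [ 0.73 -0.09 -0.  ] (435, 148) [ 0.73 -0.3  -0.  ] 
(225, 156) [ 0.71  0.31 -0.  ] (300, 156) [0.68 0.09 0.05] (363, 156) [ 0.7  -0.09  0.  ] (435, 156) [ 0.71 -0.3  -0.  ] 
(225, 164) [0.67 0.3  0.03] (300, 164) [0.66 0.09 0.04] (363, 164) [ 0.67 -0.09  0.03] (435, 164) [ 0.67 -0.29  0.03] 
(225, 172) [0.65 0.3  0.01] (300, 172) [0.65 0.09 0.02] (363, 172) [ 0.65 -0.09  0.02] (435, 172) [ 0.65 -0.29  0.01] 
(225, 180) [0.63 0.3  0.  ] (300, 180) [ 0.63  0.09 -0.  ] (363, 180) [ 0.63 -0.09  0.  ] (435, 180) [ 0.63 -0.3  -0.  ] 
(225, 188) [ 0.61  0.3  -0.  ] (300, 188) [ 0.61  0.09 -0.  ] (363, 188) [ 0.61 -0.09 -0.  ] (435, 188) [ 0.61 -0.3   0.  ] 
(225, 196) [0.58 0.3  0.  ] (300, 196) [0.58 0.09 0.  ] (363, 196) [ 0.59 -0.09 -0.  ] (435, 196) [ 0.59 -0.3  -0.01]
```

```bash
python3 -m pendant '[{"x":-0.045,"y":-0.014,"z":0.015,"gripper":1},{"x":-0.09,"y":-0.028,"z":0.031,"gripper":1},{"x":-0.135,"y":-0.043,"z":0.046,"gripper":1},{"x":-0.18,"y":-0.057,"z":0.062,"gripper":1},{"x":-0.225,"y":-0.071,"z":0.078,"gripper":1},{"x":-0.27,"y":-0.086,"z":0.093,"gripper":1},{"x":-0.32,"y":-0.1,"z":0.11,"gripper":1},{"x":-0.36,"y":-0.114,"z":0.124,"gripper":1}]' 40
cat > w.py <<'E'
from h import *
import sys
zt=float(sys.argv[1]) if len(sys.argv)>1 else .03
s=state();im,d=camera('wrist');save(f"w_{s['t']:.1f}.png",im)
R=np.array(s['eef_rot']);p=np.array(s['tool_pos'])
print('t',round(s['t'],2),'tcp',np.round(p*1000,1),'yaw y',round(np.degrees(np.arctan2(R[1,1],R[0,1])),2),'F',np.round(s['contact_force'],2),'tau',np.round(s['wrist_torque'],2),'w',round(s['gripper_width'],4))
v,u=np.nonzero(d>0);P=at_d('wrist',np.c_[u,v],d[v,u],s)
m=np.zeros(d.shape,np.uint8);k=(P[:,2]>zt-.007)&(P[:,2]<zt+.008)&(np.linalg.norm(P[:,:2]-p[:2],axis=1)<.12);m[v[k],u[k]]=1
n,l,st,c=cv2.connectedComponentsWithStats(m)
for i in range(1,n):
    if st[i,4]<1500: continue
    v,u=np.nonzero(l==i);Q=at_z('wrist',np.c_[u,v],zt,s)[:,:2]*1000
    zz=np.median(at_d('wrist',np.c_[u,v],d[v,u],s)[:,2])
    (cx,cy),(w,h),a=cv2.minAreaRect(Q.astype(np.float32))
    bx=cv2.boxPoints(((cx,cy),(w,h),a));e=max([bx[1]-bx[0],bx[2]-bx[1]],key=np.linalg.norm)
    dl=R.T@(np.array([cx,cy,0])-np.r_[p[:2]*1000,0])
    print('c',np.round([cx,cy,w,h],1),'long',round(np.degrees(np.arctan2(e[1],e[0]))%180,1),'tool shift mm',np.round(dl[:2],1),'z',round(zz,4),st[i,:4])
E
python3 w.py
```

```text
t 0.95 tcp [219.6 531.5 404.7] yaw y 67.55 F [-0.36  0.66  0.32] tau [-0.   -0.   -0.01] w 0.0856validation failed for argument at $[0]...
```

```bash
python3 -m pendant '[{"x":-0.045,"y":-0.014,"z":0.015,"roll":0.0,"gripper":1.0},{"x":-0.09,"y":-0.028,"z":0.031,"roll":0.0,"gripper":1.0},{"x":-0.135,"y":-0.043,"z":0.046,"roll":0.0,"gripper":1.0},{"x":-0.18,"y":-0.057,"z":0.062,"roll":0.0,"gripper":1.0},{"x":-0.225,"y":-0.071,"z":0.078,"roll":0.0,"gripper":1.0},{"x":-0.27,"y":-0.086,"z":0.093,"roll":0.0,"gripper":1.0},{"x":-0.32,"y":-0.1,"z":0.11,"roll":0.0,"gripper":1.0},{"x":-0.36,"y":-0.114,"z":0.124,"roll":0.0,"gripper":1.0}]' 40; echo; python3 w.py
```

```text
t: 2.0
tool_pos: [0.5103, 0.2873, 0.2802]
eef_rot: [[-0.924, 0.383, 0.0], [0.383, 0.924, 0.0], [-0.0, 0.0, -1.0]]
contact_force: [0.6, -0.1, -0.0]
gripper_width: 0.0856

t 2.0 tcp [510.3 287.3 280.2] yaw y 67.51 F [ 0.61 -0.08 -0.02] tau [ 0.01 -0.03  0.03] w 0.0856
c [498.5 394.7  86.2  20.7] long 4.1 tool shift mm [51.9 94.8] z 0.031 [449  83  83 156]
c [508.8 289.1  44.3  86.7] long 157.4 tool shift mm [2.  1.1] z 0.0309 [274 173  85 150]
```

```bash
python3 -m pendant '[{"x":0.002,"y":0.001,"z":0.04,"roll":0.0,"gripper":1.0},{"x":0.002,"y":0.001,"z":0.08,"roll":0.0,"gripper":1.0},{"x":0.002,"y":0.001,"z":0.098,"roll":0.0,"gripper":1.0},{"x":0.002,"y":0.001,"z":0.106,"roll":0.0,"gripper":1.0},{"x":0.002,"y":0.001,"z":0.106,"roll":0.0,"gripper":-1.0},{"x":0.002,"y":0.001,"z":0.106,"roll":0.0,"gripper":-1.0},{"x":0.002,"y":0.001,"z":0.106,"roll":0.0,"gripper":-1.0},{"x":0.002,"y":0.001,"z":0.106,"roll":0.0,"gripper":-1.0}]' 50
```

```text
t: 3.05
tool_pos: [0.508, 0.2906, 0.1761]
eef_rot: [[-0.924, 0.382, 0.003], [0.382, 0.924, 0.001], [-0.002, 0.002, -1.0]]
contact_force: [-0.1, -0.7, 6.6]
gripper_width: 0.0436
```

```bash
python3 -m pendant '[{"x":0.0,"y":0.0,"z":0.0,"roll":0.0,"gripper":-1.0},{"x":0.0,"y":0.0,"z":0.0,"roll":0.0,"gripper":-1.0},{"x":0.0,"y":0.0,"z":-0.003,"roll":0.0,"gripper":-1.0},{"x":0.0,"y":0.0,"z":-0.006,"roll":0.0,"gripper":-1.0},{"x":0.0,"y":0.0,"z":-0.01,"roll":0.0,"gripper":-1.0},{"x":0.0,"y":0.0,"z":-0.01,"roll":0.0,"gripper":-1.0},{"x":0.0,"y":0.0,"z":-0.01,"roll":0.0,"gripper":-1.0},{"x":0.0,"y":0.0,"z":-0.01,"roll":0.0,"gripper":-1.0}]' 50; python3 -c "
from h import *
for i in range(4):
  s=state();print(np.round(s['contact_force'],2),np.round(s['wrist_torque'],3));camera('wrist')
save('lift1.png',camera('wrist')[0])"
```

```text
t: 4.05
tool_pos: [0.5072, 0.2903, 0.1845]
eef_rot: [[-0.924, 0.382, -0.0], [0.382, 0.924, -0.0], [0.0, -0.0, -1.0]]
contact_force: [-0.4, -0.6, -0.3]
gripper_width: 0.0433
[-0.4  -0.59 -0.27] [-0.059  0.027 -0.003]
[-0.4  -0.41 -2.05] [-0.015 -0.002 -0.016]
[ 0.09 -0.37 -1.56] [-0.022  0.023 -0.016]
[-0.34  0.05 -1.11] [-0.011 -0.008 -0.049]
```

```bash
python3 -m pendant '[{"x":0.0,"y":0.0,"z":0.004,"roll":0.0,"gripper":-1.0},{"x":0.0,"y":0.0,"z":0.007,"roll":0.0,"gripper":-1.0},{"x":0.0,"y":0.0,"z":0.008,"roll":0.0,"gripper":-1.0},{"x":0.0,"y":0.0,"z":0.0085,"roll":0.0,"gripper":-1.0},{"x":0.0,"y":0.0,"z":0.0085,"roll":0.0,"gripper":1.0},{"x":0.0,"y":0.0,"z":0.0085,"roll":0.0,"gripper":1.0},{"x":0.0,"y":0.0,"z":0.0085,"roll":0.0,"gripper":1.0},{"x":0.0,"y":0.0,"z":0.0085,"roll":0.0,"gripper":1.0}]' 50; python3 -c "
from h import *
s=state();print(s['tool_pos'],s['contact_force'],s['gripper_width'])"
```

```text
t: 5.3
tool_pos: [0.5074, 0.2904, 0.1763]
eef_rot: [[-0.924, 0.382, 0.0], [0.382, 0.924, 0.0], [-0.0, 0.0, -1.0]]
contact_force: [0.0, -0.3, 0.4]
gripper_width: 0.0851
[0.5073955  0.29035265 0.17632112] [ 0.02762841 -0.30595999  0.39889868] 0.08510805226428333
```

View pics/lift1.png

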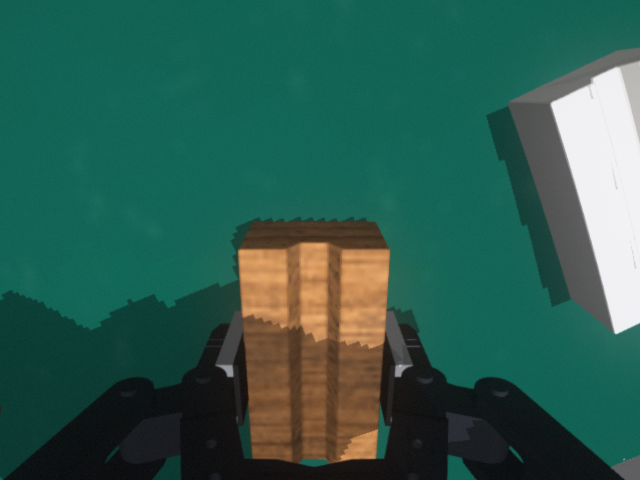

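The block (cols 240–388) is held and its force is only about 1.2 N, so it is light. It has been put back. Next is the middle block.

```bash
python3 -m pendant '[{"x":0.0,"y":0.0,"z":-0.05,"roll":0.0,"gripper":1.0},{"x":0.0,"y":-0.01,"z":-0.095,"roll":-0.17,"gripper":1.0},{"x":-0.01,"y":-0.04,"z":-0.105,"roll":-0.34,"gripper":1.0},{"x":-0.02,"y":-0.08,"z":-0.105,"roll":-0.51,"gripper":1.0},{"x":-0.03,"y":-0.12,"z":-0.105,"roll":-0.68,"gripper":1.0},{"x":-0.04,"y":-0.155,"z":-0.105,"roll":-0.85,"gripper":1.0},{"x":-0.05,"y":-0.18,"z":-0.105,"roll":-1.02,"gripper":1.0},{"x":-0.053,"y":-0.1935,"z":-0.105,"roll":-1.171,"gripper":1.0}]' 50; python3 w.py
```

```text
t: 6.3
tool_pos: [0.4824, 0.0899, 0.2814]
eef_rot: [[-0.709, -0.705, 0.001], [-0.705, 0.709, -0.0], [-0.0, -0.0, -1.0]]
contact_force: [0.0, 0.1, -0.9]
gripper_width: 0.0849
t 6.3 tcp [482.4  89.9 281.4] yaw y 134.84 F [ 0.03  0.08 -0.93] tau [ 0.02 -0.04  0.  ] w 0.0849
c [482.8  88.6  86.9  44.2] long 44.5 tool shift mm [ 0.6 -1.2] z 0.0308 [272 176  84 149]
```

```bash
python3 -m pendant '[{"x":0.001,"y":-0.001,"z":0.04,"roll":0.0,"gripper":1.0},{"x":0.001,"y":-0.001,"z":0.08,"roll":0.0,"gripper":1.0},{"x":0.001,"y":-0.001,"z":0.096,"roll":0.0,"gripper":1.0},{"x":0.001,"y":-0.001,"z":0.103,"roll":0.0,"gripper":1.0},{"x":0.001,"y":-0.001,"z":0.103,"roll":0.0,"gripper":-1.0},{"x":0.001,"y":-0.001,"z":0.103,"roll":0.0,"gripper":-1.0},{"x":0.001,"y":-0.001,"z":0.103,"roll":0.0,"gripper":-1.0},{"x":0.001,"y":-0.001,"z":0.103,"roll":0.0,"gripper":-1.0}]' 50
```

```text
t: 7.35
tool_pos: [0.483, 0.09, 0.1793]
eef_rot: [[-0.712, -0.703, 0.002], [-0.703, 0.712, 0.001], [-0.002, -0.001, -1.0]]
contact_force: [-1.3, 0.5, 6.3]
gripper_width: 0.0432
```

```bash
python3 -m pendant '[{"x":0.0,"y":0.0,"z":0.0,"roll":0.0,"gripper":-1.0},{"x":0.0,"y":0.0,"z":0.0,"roll":0.0,"gripper":-1.0},{"x":0.0,"y":0.0,"z":-0.003,"roll":0.0,"gripper":-1.0},{"x":0.0,"y":0.0,"z":-0.006,"roll":0.0,"gripper":-1.0},{"x":0.0,"y":0.0,"z":-0.01,"roll":0.0,"gripper":-1.0},{"x":0.0,"y":0.0,"z":-0.01,"roll":0.0,"gripper":-1.0},{"x":0.0,"y":0.0,"z":-0.01,"roll":0.0,"gripper":-1.0},{"x":0.0,"y":0.0,"z":-0.01,"roll":0.0,"gripper":-1.0}]' 50; python3 -c "
from h import *
for i in range(5):
  s=state();print(np.round(s['contact_force'],2),np.round(s['wrist_torque'],3),s['tool_pos']);camera('wrist')"
```

```text
t: 8.35
tool_pos: [0.4823, 0.0898, 0.1881]
eef_rot: [[-0.711, -0.703, -0.0], [-0.703, 0.711, 0.0], [0.0, 0.0, -1.0]]
contact_force: [-0.9, 0.1, -5.1]
gripper_width: 0.0431
[-0.91  0.15 -5.1 ] [-0.001 -0.059 -0.047] [0.48231224 0.08981754 0.18805816]
[ 0.36 -0.37 -5.3 ] [-0.032  0.028  0.062] [0.48231343 0.0898304  0.18806093]
[-0.69  0.15 -3.96] [ 0.03  -0.003 -0.019] [0.48232043 0.08981739 0.18805513]
[ 0.18 -0.66 -5.01] [ 0.018 -0.018  0.038] [0.4823484  0.0898343  0.18807937]
[-0.19  0.15 -3.79] [ 0.    -0.015  0.012] [0.48235667 0.08985566 0.18811907]
```

The middle block reads about 4.6 N, roughly 0.47 kg, so this is the heavy one. I'm carrying it above the plate.

```bash
python3 -m pendant '[{"x":0.0,"y":0.0,"z":-0.025,"roll":0.0,"gripper":-1.0},{"x":0.0,"y":0.0,"z":-0.055,"roll":0.0,"gripper":-1.0},{"x":0.015,"y":-0.018,"z":-0.085,"roll":0.05,"gripper":-1.0},{"x":0.04,"y":-0.047,"z":-0.105,"roll":0.12,"gripper":-1.0},{"x":0.065,"y":-0.076,"z":-0.11,"roll":0.2,"gripper":-1.0},{"x":0.09,"y":-0.105,"z":-0.11,"roll":0.28,"gripper":-1.0},{"x":0.107,"y":-0.125,"z":-0.11,"roll":0.34,"gripper":-1.0},{"x":0.115,"y":-0.134,"z":-0.11,"roll":0.363,"gripper":-1.0}]' 60; python3 w.py .022
```

```text
t: 9.6
tool_pos: [0.4947, -0.0876, 0.2981]
eef_rot: [[-0.916, -0.402, 0.0], [-0.402, 0.916, 0.0], [-0.0, 0.0, -1.0]]
contact_force: [-0.6, 0.3, -5.3]
gripper_width: 0.0426
t 9.6 tcp [494.7 -87.6 298.1] yaw y 113.71 F [-0.65  0.26 -5.25] tau [0.02 0.03 0.06] w 0.0426
c [ 463.4 -103.4   34.7   62.4] long 113.8 tool shift mm [35.  -1.9] z 0.0233 [257 154 109  60]
```

```bash
python3 w.py .148
```

```text
t 9.65 tcp [494.9 -88.1 298.1] yaw y 113.67 F [ 0.79 -0.62 -5.58] tau [-0.16 -0.08 -0.05] w 0.0424
c [493.9 -89.2  88.3  74.5] long 23.2 tool shift mm [ 1.3 -0.6] z 0.1495 [201 229 226 231]
```

View pics/w_9.6.png

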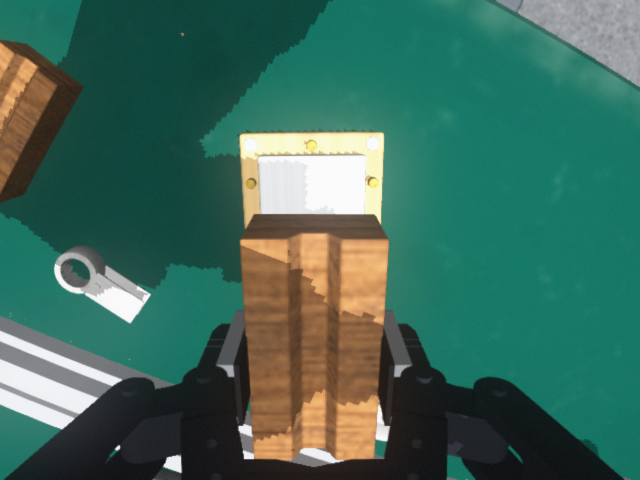

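The block (cols 242–388) is held square over the plate, with the plate front at rows 155–213. The offset is about 1–2 mm.

```bash
python3 -m pendant '[{"x":-0.0005,"y":-0.0015,"z":0.015,"roll":0.0,"gripper":-1.0},{"x":-0.0005,"y":-0.0015,"z":0.035,"roll":0.0,"gripper":-1.0},{"x":-0.0005,"y":-0.0015,"z":0.055,"roll":0.0,"gripper":-1.0},{"x":-0.0005,"y":-0.0015,"z":0.072,"roll":0.0,"gripper":-1.0},{"x":-0.0005,"y":-0.0015,"z":0.083,"roll":0.0,"gripper":-1.0},{"x":-0.0005,"y":-0.0015,"z":0.09,"roll":0.0,"gripper":-1.0},{"x":-0.0005,"y":-0.0015,"z":0.092,"roll":0.0,"gripper":-1.0},{"x":-0.0005,"y":-0.0015,"z":0.092,"roll":0.0,"gripper":-1.0}]' 60; python3 w.py .052
```

```text
t: 10.7
tool_pos: [0.496, -0.0875, 0.2065]
eef_rot: [[-0.915, -0.404, 0.001], [-0.404, 0.915, -0.0], [-0.001, -0.0, -1.0]]
contact_force: [-0.1, 0.5, -4.4]
gripper_width: 0.0431
t 10.7 tcp [496.  -87.5 206.5] yaw y 113.86 F [-0.13  0.53 -4.44] tau [-0.03 -0.02  0.03] w 0.0431
c [497.3 -87.6  92.8  74.5] long 23.4 tool shift mm [-1.1 -0.6] z 0.0578 [204 225 220 235]
```

```bash
python3 -m pendant '[{"x":0.0,"y":0.0,"z":0.001,"roll":0.0,"gripper":-1.0},{"x":0.0,"y":0.0,"z":0.0015,"roll":0.0,"gripper":-1.0},{"x":0.0,"y":0.0,"z":0.002,"roll":0.0,"gripper":-1.0},{"x":0.0,"y":0.0,"z":0.0025,"roll":0.0,"gripper":-1.0},{"x":0.0,"y":0.0,"z":0.003,"roll":0.0,"gripper":-1.0},{"x":0.0,"y":0.0,"z":0.0035,"roll":0.0,"gripper":-1.0},{"x":0.0,"y":0.0,"z":0.004,"roll":0.0,"gripper":-1.0},{"x":0.0,"y":0.0,"z":0.004,"roll":0.0,"gripper":-1.0}]' 60; python3 -c "
from h import *
for i in range(4):
  s=state();print(np.round(s['contact_force'],2),s['tool_pos']);camera('wrist')"
```

```text
t: 11.75
tool_pos: [0.4958, -0.0875, 0.2021]
eef_rot: [[-0.915, -0.404, -0.0], [-0.404, 0.915, 0.0], [0.0, 0.0, -1.0]]
contact_force: [0.1, 0.6, -4.4]
gripper_width: 0.0429
[ 0.05  0.62 -4.38] [ 0.49578328 -0.08748059  0.20212529]
[-0.24  0.78 -4.61] [ 0.49580005 -0.08748726  0.20215253]
[-0.57 -0.18 -4.52] [ 0.49581753 -0.08746651  0.20217411]
[ 0.9  -0.24 -4.34] [ 0.49582335 -0.08748914  0.20219627]
```

```bash
python3 -m pendant '[{"x":0.0,"y":0.0,"z":0.0003,"roll":0.0,"gripper":-1.0},{"x":0.0,"y":0.0,"z":0.0006,"roll":0.0,"gripper":-1.0},{"x":0.0,"y":0.0,"z":0.0009,"roll":0.0,"gripper":-1.0},{"x":0.0,"y":0.0,"z":0.0012,"roll":0.0,"gripper":-1.0},{"x":0.0,"y":0.0,"z":0.0015,"roll":0.0,"gripper":-1.0},{"x":0.0,"y":0.0,"z":0.0018,"roll":0.0,"gripper":-1.0},{"x":0.0,"y":0.0,"z":0.002,"roll":0.0,"gripper":-1.0},{"x":0.0,"y":0.0,"z":0.002,"roll":0.0,"gripper":-1.0}]' 60; python3 -c "
from h import *
for i in range(3):
  s=state();print(np.round(s['contact_force'],2),s['tool_pos']);camera('wrist')"
```

```text
t: 12.95
tool_pos: [0.4957, -0.0875, 0.2014]
eef_rot: [[-0.915, -0.404, 0.001], [-0.404, 0.915, -0.0], [-0.0, -0.0, -1.0]]
contact_force: [-5.5, 0.5, 9.8]
gripper_width: 0.0432
[-5.52  0.53  9.8 ] [ 0.49570771 -0.08745329  0.20139726]
[-4.4   0.35  9.94] [ 0.49571808 -0.08743068  0.2013957 ]
[-5.83  0.6   9.99] [ 0.49570349 -0.08744289  0.20140976]
```

Contact at TCP z 0.2014, pressing about 10 N. I'll relax slightly, then release.

```bash
python3 -m pendant '[{"x":0.0,"y":0.0,"z":-0.0003,"roll":0.0,"gripper":-1.0},{"x":0.0,"y":0.0,"z":-0.0006,"roll":0.0,"gripper":-1.0},{"x":0.0,"y":0.0,"z":-0.0006,"roll":0.0,"gripper":-1.0},{"x":0.0,"y":0.0,"z":-0.0006,"roll":0.0,"gripper":0.2},{"x":0.0,"y":0.0,"z":-0.0006,"roll":0.0,"gripper":0.4},{"x":0.0,"y":0.0,"z":-0.0006,"roll":0.0,"gripper":0.6},{"x":0.0,"y":0.0,"z":-0.0006,"roll":0.0,"gripper":0.8},{"x":0.0,"y":0.0,"z":-0.0006,"roll":0.0,"gripper":1.0}]' 20
```

```text
t: 14.1
tool_pos: [0.4958, -0.0875, 0.2007]
eef_rot: [[-0.915, -0.404, -0.0], [-0.404, 0.915, 0.0], [-0.0, 0.0, -1.0]]
contact_force: [-0.4, -0.3, 0.4]
gripper_width: 0.0853
```

```bash
python3 -m pendant '[{"x":0.0,"y":0.0,"z":0.0,"roll":0.0,"gripper":1.0},{"x":0.0,"y":0.0,"z":-0.01,"roll":0.0,"gripper":1.0},{"x":0.0,"y":0.0,"z":-0.025,"roll":0.0,"gripper":1.0},{"x":0.0,"y":0.0,"z":-0.045,"roll":0.0,"gripper":1.0},{"x":0.0,"y":0.0,"z":-0.07,"roll":0.0,"gripper":1.0},{"x":0.0,"y":0.0,"z":-0.095,"roll":0.0,"gripper":1.0},{"x":0.0,"y":0.0,"z":-0.11,"roll":0.0,"gripper":1.0},{"x":0.0,"y":0.0,"z":-0.11,"roll":0.0,"gripper":1.0}]' 20; python3 w.py .052; python3 w.py .022; python3 b.py
```

```text
t: 15.1
tool_pos: [0.4963, -0.0877, 0.3123]
eef_rot: [[-0.915, -0.404, 0.003], [-0.404, 0.915, -0.001], [-0.002, -0.002, -1.0]]
contact_force: [-0.0, 0.7, -0.1]
gripper_width: 0.0853
t 15.1 tcp [496.3 -87.7 312.3] yaw y 113.85 F [-0.    0.71 -0.06] tau [ 0.01  0.03 -0.04] w 0.0853
c [495.1 -88.5  86.4  44.2] long 23.7 tool shift mm [ 1.4 -0.3] z 0.0528 [275 171  82 144]
t 15.15 tcp [495.9 -87.5 311.2] yaw y 113.85 F [ 0.26  0.97 -0.01] tau [-0.03 -0.01  0.06] w 0.0858
c [495.2 -89.  104.9  62.2] long 24.4 tool shift mm [ 1.2 -1.1] z 0.0232 [261 149 104 159]
(226, 220) c [507.8 288.2  46.9  85.7] mean [507.5 288.5  30. ] long axis deg 157.6 507Traceback (most recent call last):
  File "b.py", line 8, in <module>
    n,l,st,c=cv2.connectedComponentsWithStats(m);i=l[v0,u0]or 1+np.argmax(st[1:,4])
                                                                ~~~~~~~~~^^^^^^^^^^
    return _wrapfunc(a, 'argmax', axis=axis, out=out, **kwds)
    return bound(*args, **kwds)
ValueError: attempt to get argmax of an empty sequence
```

```bash
python3 -c "
from h import *
print(close_job())"; ls pics
```

```text
the job is handed in; nothing more can be done
None
lift1.png
scene0.png
top0.png
w0.png
w_0.9.png
w_10.7.png
w_15.1.png
w_15.2.png
w_2.0.png
w_6.3.png
w_9.6.png
w_9.7.png
```

View pics/w_15.1.png

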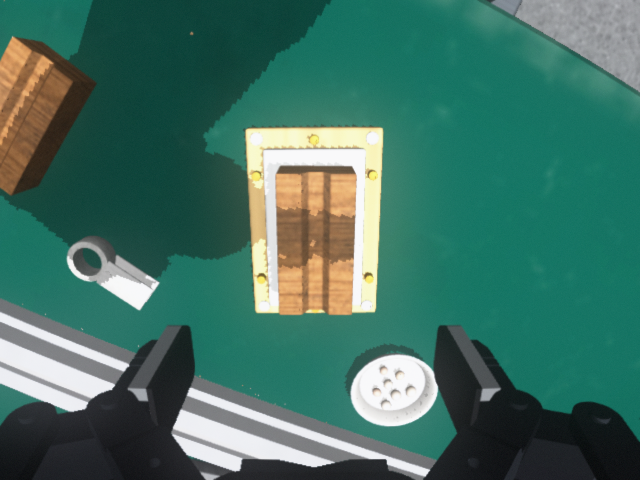

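The heavy block is on the press plate and the job is handed in, at about 15 s of the 72 s allowed. The last picture shows it lying groove up and lengthwise on the plate (cols 275–355, rows 170–315), with the gripper open and clear above it.

- **Finding it:** The left block read about 1.2 N when lifted 10 mm, so it is light, and I put it back. The middle block read about 4.6 N (roughly 0.47 kg), which made it the heavy one. I never lifted the right block, since only one block has the steel core.
- **Placing it:** I lowered it in small steps until it touched, pressing about 10 N, backed off slightly, then released it. The wrist camera puts its centre within about 1 mm of the plate's centre and its angle within about 0.7° of the plate's. The top measured 52.8 mm against 52 mm nominal, so it lies flat.
- **Light blocks:** The left one is within about 1 mm and 0.2° of where it lay. The right one was not touched.
- **Bystanders:** I did not touch the dish, jar, loupe or tweezers. The last picture shows the dish and loupe, but I did not measure any of the four again.

One check failed. My closing top-camera script crashed after the left block because it still looked for the middle block at its old, now empty, spot. The right block and the plate were therefore not measured again from above.

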